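Pull out the test drawer and hold its falling cover open

TASK

Pull the connector tester's loading drawer by its black knob all the way out to its stop, then lift the drawer's hinged clear cover by its orange finger grip to about 60 degrees from closed, so that a colleague can take out the tested connectors. The cover drops shut when let go, so finish while still holding it there, with the drawer still fully out. Leave the three connectors lying in their nests and do not disturb the other things on the bench.

Things in the scene. Friction and masses are not known exactly. Their poses are not given: they have to be found in the camera images.
- tester_front (a point): middle of the upper edge of the drawer opening (244 wide, 60 to 168 mm above the bench) in the front face of the fixed connector tester, an aluminium-framed steel box 400 deep (x) x 440 wide (y) x 248 mm tall; the front looks along this point's -x and spans its y = -280 to 160 mm. Touch panel and red stop button (27 mm proud) lie at y = -135 to -240 mm
- drawer (a joint): how far the loading drawer is pulled out: 0 shut, 0.200 m at its stop; it slides along the tester's own -x. Stiff slide: about 6 N to move it (plus 8 N per m/s), and it stays where it is left
- pull_knob (a point): centre of the drawer's black pull knob, a cylinder 34 mm in diameter and 28 mm long with its axis along the tester's x, on a 12 mm stem; 96 mm above the bench, 66 mm out from the tester's front face when shut, 54 mm out from the drawer's aluminium front (whose top is 31 mm above the knob's centre). Axes as the tester's; moves with the drawer
- cover (a joint): opening angle of the drawer's clear cover: 0 shut (level), 1.047 rad = 60 degrees, end of the hinge at 1.4; the free front edge rises. The hinge is free and the cover falls shut at any angle when let go (about 0.34 kg)
- cover_plate: the clear 6 mm cover with aluminium edging, 158 (x) x 214 mm (y), hinged along its edge nearest the tester; origin on the hinge axis at the middle of the cover's thickness; shut, its axes are the tester's and it reaches from the hinge to x = -162 mm. It carries the orange grip and turns about its own y
- cover_hinge (a point): middle of the cover's hinge axis (the axis runs along the tester's y), 120 mm above the bench; 170 mm inside the tester's front face with the drawer shut, 30 mm in front of that face with the drawer at its stop. Moves with the drawer and turns with the cover
- cover_grip (a point): where to take the orange upright finger grip on top of the cover near its front edge: 132 mm from the hinge axis (cover's -x) and 26 mm above the hinge plane (cover's z). The grip is 14 mm thick (cover's y), 36 mm long (x) and rises from 3 to 39 mm above the hinge plane; turns with the cover. With the drawer shut it is inside the tester
- conn0_mid (a point): centre of black connector 0, a loose rod-like part 60 mm long, 18 mm thick, 20 g, lying along the tester's x in its pocket in the drawer
- conn1_mid (a point): centre of black connector 1, a loose rod-like part 60 mm long, 18 mm thick, 20 g, lying along the tester's x in its pocket in the drawer
- conn2_mid (a point): centre of black connector 2, a loose rod-like part 60 mm long, 18 mm thick, 20 g, lying along the tester's x in its pocket in the drawer
- nest0 (a point): centre of pocket 0 in the drawer's black nest block (25 mm wide, 70 mm long, 14 mm deep), at the height of a lying connector's centre; moves with the drawer
- nest1 (a point): centre of pocket 1 in the drawer's black nest block (25 mm wide, 70 mm long, 14 mm deep), at the height of a lying connector's centre; moves with the drawer
- nest2 (a point): centre of pocket 2 in the drawer's black nest block (25 mm wide, 70 mm long, 14 mm deep), at the height of a lying connector's centre; moves with the drawer
- nut_bin: blue open bin of cap nuts, 150 x 100 x 65 mm, loose on the bench, origin at the centre of its underside: leave alone
- spanner: steel spanner 170 mm long lying loose on the bench: leave alone
- screwdriver: screwdriver 180 mm long lying loose on the bench: leave alone
- tape_roll: yellow roll of tape, 90 mm across, 24 mm tall, lying loose on the bench: leave alone
- cleaner: white bottle with red cap, 56 mm across, 120 mm tall, standing loose beyond the drawer's path: leave alone

How it is judged:
By the outcome, as a careful person would: the job done as asked, in the order asked, and still so for the second after the job is handed in, while the arm keeps its last pose, push and grip.
It also fails if it takes over 54 s, if anything falls off the work surface, if the arm or the gripper's body presses on something with over 40 N, if the wrist force passes 120 N, or if a joint passes its speed limit or range.

ROBOT

A 6-joint arm with a two-finger parallel gripper is mounted at the origin on the work surface. World frame = base frame: x ahead of the robot, y to its left, z up, the work surface at z = 0. Lengths are in m, angles in degrees, forces in N, time in s.
With the tool pointing down it reaches from about 0.25 to 0.725 m from the base axis. Payload 9.7 kg.
Tool frame: the origin (TCP) lies on the centre line of the jaws, within the pads' length; the fingertips stand 17 mm ahead of it and the grasp point (between the pads) lies 2 mm behind it (bot.nose_length is the distance from the TCP to the fingertips, in m); x points along the fingers, y is the direction in which the jaws open and shut, and the axes are right-handed (so a half turn about x gives the same grasp; the last joint's range is limited). The gripper opens to 85 mm and grips with 20 to 120 N. Pads are 22 mm wide; open, the fingers measure 114 mm over their backs; the gripper's body (76 mm by 85 mm) begins 54 mm behind the grasp point. The pads swing forward as they close: fully open they stand 13 mm farther back than shut.
Start: joints at [-75.917, 4.979, 10.078, 95.1, 0, 90], TCP at [0.134, -0.533, 0.248] pointing down, gripper open.
Joint ranges: [-179.16, 179.16], [-48.56, 103.87], [-65.8, 70.77], [-126.05, 130.52], [-82.76, 87.17], [-180, 180]. Speed limits (degrees/s): [127.2, 127.2, 147.25, 180, 180, 180].

INTERFACE

Orientations are given as [roll, pitch, yaw] about the fixed x, y, z axes, in that order (R = Rz(yaw) Ry(pitch) Rx(roll)).
In Python, from workcell import bot, viewer, ticket gives the robot as it stands.
- The arm moves only by the tool jog_arm, never from a script. Its argument "deltas" is a list of rows, each an object of numbers: "fingers": the opening, from 0 (shut) to 1 (fully open); "x", "y", "z": the shift along the world's x, y, z in mm; "twist": the turn about the world's z in degrees. A call has 1 to 10 rows; each row is the pose to reach, as a shift and turn from the pose measured when the call began; what a row does not reach only later rows make up. A row lasts 1/10 s, in which the tool goes at most 50 mm and 8.59 degrees, less where a joint would pass 70% of its speed; a pose out of reach is approached as far as the arm can. A call with a gripper value outside its range is refused whole. The fingers move at their own pace and stop on an object; "grip_force" is the grip in N (left out, the last holds). Time passes only in rows, so rows that repeat a pose let the fingers close. It gives the time, the measured TCP pose, the force and the opening at its end, in the units of the state.
- bot.get_obs(): the state, without advancing time (a new reading comes with each control period).
- viewer.camera(name): name is "scene" or "top" or "wrist"; returns a dict with "image" (420x560x3 uint8, red, green, blue), "fovy" (degrees; the focal length in pixels is half the picture's height over the tangent of half this angle, whatever the lens; pixels are square), "cx", "cy" (the principal point, pixels), "world_to_cam" (4x4, takes a point from world to camera coordinates); the wrist camera has in their place "tool_from_camera" (4x4, takes a point from camera to tool coordinates, whose origin is the TCP and whose axes are the tool frame's). Camera axes: x right, y down, z forward; pixel columns grow to the right and rows downward; lengths in m; the calibration is good to about 2 mm. The wrist camera is an equidistant fisheye: a pixel r from the principal point sees the ray r / f radians off the axis. A picture is of the moment at which its call begins: read the wrist's pose just before it. There is no depth.
- ticket.job_done(): hands the job in, once; it reports no verdict.
The state is a dict: "time": time; "q": joint angles; "qd": joint speeds; "joint_efforts": joint torques, N m; "ee_pos": TCP position; "tcp_rot": TCP orientation; "wrist_force": force on the tool from outside, world axes, zero at the start; "torque": the same for the moment, N m; "opening": finger opening in m.
Only numpy, scipy, OpenCV 4.12 (cv2) and the standard library are available. Lean on these libraries where they do the work, as an engineer would, in place of code of your own. Each camera call takes 0.05 s, during which the arm holds its last target.

## Working session

There is one attempt and no reset: what is moved stays moved. The work goes in short steps, Python scripts to look and compute and a tool call to move; the robot and the scene stay as the last step left them, time stands still between calls to the robot, and variables do not carry over. Pictures are saved under pics/ and viewed, and the job is handed in when it is done.

Besides the shell and the picture viewer there is one more tool, called after "Request:" as name(argument=value, ...) on one line, values as JSON. jog_arm: Moves the arm, as the interface text tells. Its arguments: {"type":"object","properties":{"deltas":{"type":"array"},"grip_force":{"type":"number"}},"required":["deltas"]}

```bash
mkdir -p pics; python3 - <<'E'
from workcell import bot,viewer
import cv2,json
o=bot.get_obs();print({k:o[k] for k in('time','ee_pos','tcp_rot','opening','wrist_force')})
for n in('scene','top','wrist'):
    c=viewer.camera(n);cv2.imwrite(f'pics/{n}0.png',c['image'][:,:,::-1])
    print(n,{k:(v.tolist() if hasattr(v,'tolist') else v) for k,v in c.items() if k!='image'})
E
```

```text
{'time': 0.0, 'ee_pos': array([ 0.13379198, -0.53326597,  0.2475751 ]), 'tcp_rot': array([-90.07155067,  89.9235103 , 104.01197436]), 'opening': 0.0851720177778985, 'wrist_force': array([ 0.19732355, -0.47203877, -1.03215711])}
scene {'fovy': 49.221377618827844, 'cx': 286.19707467526194, 'cy': 204.34084620244116, 'world_to_cam': [[-0.164768870353523, -0.986328849069831, 0.002573102214587363, 0.14317209605092437], [-0.9367661355142665, 0.15567163244337343, -0.31342550982024775, 0.5909884325180835], [0.30874006334794146, -0.054053162210901444, -0.9496093033131633, 1.1843887143551877], [0.0, 0.0, 0.0, 1.0]]}
top {'fovy': 48.02072859292139, 'cx': 285.05573041523246, 'cy': 216.53115898776778, 'world_to_cam': [[-0.012190086219410853, -0.9996784957127353, -0.022233016158086497, 0.07779572471593675], [-0.9873430180590993, 0.015549949389705043, -0.15783524246481442, 0.5902132570958835], [0.1581302200337193, 0.020027588059974132, -0.9872151382695605, 1.505165450490193], [0.0, 0.0, 0.0, 1.0]]}
wrist {'fovy': 65.70646984690485, 'cx': 272.2912224545697, 'cy': 212.6010734683036, 'tool_from_camera': [[-0.0001878130551669691, -0.27504996973167906, 0.9614299136582228, -0.12579366486782775], [0.9999999708593773, -0.000197489818103802, 0.00013884889507365623, -0.00044049352740216374], [0.00015168223438066872, 0.9614299117191921, 0.275049998807718, -0.07003695071000546], [0.0, 0.0, 0.0, 1.0]]}
```

View pics/scene0.png

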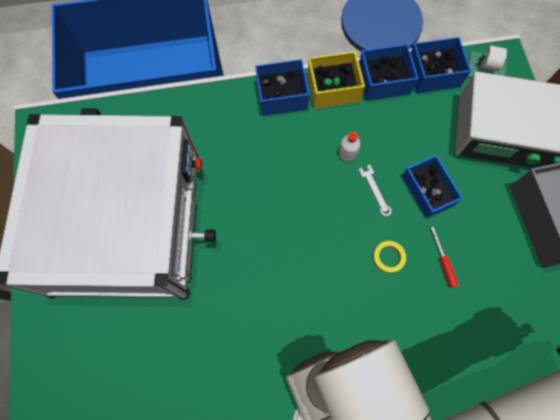

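View pics/top0.png

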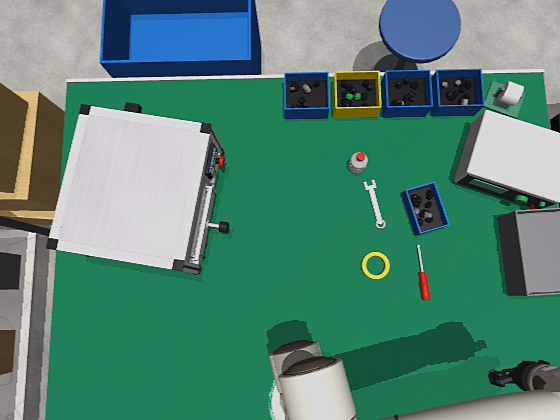

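View pics/wrist0.png

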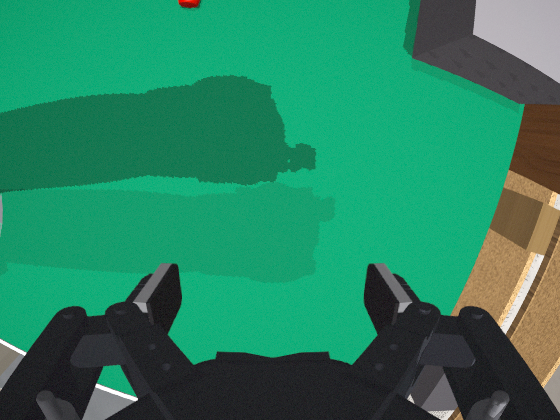

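```bash
cat > h.py <<'E'
import numpy as np,cv2
from workcell import bot,viewer
from scipy.spatial.transform import Rotation as Ro
def foc(c): return 210/np.tan(np.radians(c['fovy']/2))
def ray(c,u,v):
    T=np.array(c['world_to_cam']);R=T[:3,:3];o=-R.T@T[:3,3]
    return o,R.T@np.array([(u-c['cx'])/foc(c),(v-c['cy'])/foc(c),1])
def atz(c,u,v,z):
    o,d=ray(c,u,v);return o+d*(z-o[2])/d[2]
def proj(c,p):
    T=np.array(c['world_to_cam']);q=T[:3,:3]@np.array(p)+T[:3,3]
    return np.array([c['cx'],c['cy']])+foc(c)*q[:2]/q[2]
def toolR(o): return Ro.from_euler('xyz',o['tcp_rot'],degrees=True).as_matrix()
def crop(c,x0,y0,x1,y1,k,fn):
    cv2.imwrite(fn,cv2.resize(c['image'][y0:y1,x0:x1,::-1],None,fx=k,fy=k,interpolation=cv2.INTER_CUBIC))
E
python3 - <<'E'
from h import *
s=viewer.camera('scene');t=viewer.camera('top')
crop(s,130,90,250,310,2.7,'pics/s1.png');crop(t,140,90,260,290,3,'pics/t1.png')
for n,c,L in(('top',t,[(223,227),]),('scene',s,[(210,236)])):
    for p in L: print(n,atz(c,*p,0.096))
print(toolR(bot.get_obs()).round(2),bot.nose_length)
E
```

```text
top [0.55282866 0.26686963 0.096     ]
scene [0.55054631 0.26389298 0.096     ]
[[-0.    0.24 -0.97]
 [ 0.   -0.97 -0.24]
 [-1.   -0.    0.  ]] 0.017
```

```bash
python3 -c "
import cv2,numpy as np
a=cv2.imread('pics/s1.png');b=cv2.imread('pics/t1.png');h=600
a=cv2.resize(a,(a.shape[1]*h//a.shape[0],h));b=cv2.resize(b,(b.shape[1]*h//b.shape[0],h));cv2.imwrite('pics/st1.png',np.hstack([a,b]));print(a.shape,b.shape)"
```

```text
(600, 327, 3) (600, 360, 3)
```

View pics/st1.png

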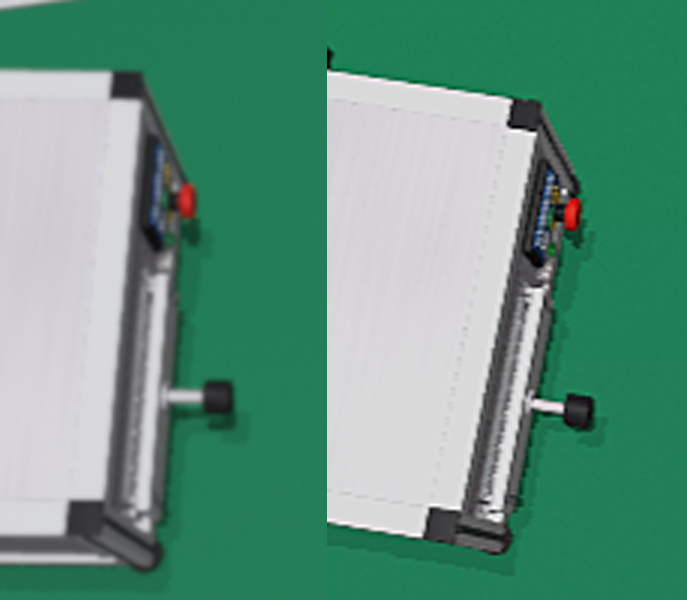

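```bash
python3 - <<'E'
from h import *
s=viewer.camera('scene');t=viewer.camera('top')
for c,a,b,k in((s,(181.7,116.8),(167.5,286.2),(130+217/2.727,90+397/2.727)),(t,(211,124.3),(183.3,270.3),(224,227))):
    A=atz(c,*a,.248);B=atz(c,*b,.248);d=A-B
    K=atz(c,*k,.096)
    # tester y axis from A(y=-280) to B(+160)
    ey=-d/np.linalg.norm(d);ex=np.array([ey[1],-ey[0],0])
    print(A,B,np.linalg.norm(d),'yaw',np.degrees(np.arctan2(ex[1],ex[0])),'K',K,'K rel A',(K-A)@ex,(K-A)@ey-.28)
# knob triangulate
o1,d1=ray(s,130+217/2.727,90+397/2.727);o2,d2=ray(t,224,227)
M=np.c_[d1,-d2];x=np.linalg.lstsq(M,o2-o1,rcond=None)[0];print(o1+d1*x[0],o2+d2*x[1])
E
```

```text
[0.8377046  0.28139683 0.248     ] [0.40580084 0.35494323 0.248     ] 0.4381209125732839 yaw 80.33612755585041 K [0.5519054  0.26490268 0.096     ] K rel A -0.06423658101866579 -0.0010252650965585364
[0.83973358 0.28186125 0.248     ] [0.40982986 0.35495479 0.248     ] 0.43607324857769875 yaw 80.3506705076055 K [0.55277991 0.26367146 0.096     ] K rel A -0.0660309247425147 -0.00015504902143598231
[0.55407052 0.26586747 0.08828027] [0.55388145 0.26486939 0.08810251]
```

Request:
jog_arm(deltas=[{"x": 20,"y": 10,"z": 0,"twist": 8},{"x": 40,"y": 20,"z": 0,"twist": 8}])

```text
validation failed for argument at $.de...
```

```bash
python3 -c "
from h import *
o=bot.get_obs();print(o['q'],o['ee_pos'],toolR(o).round(2),o['time'])"
```

```text
[-7.59167098e+01  4.98723491e+00  1.00675311e+01  9.51014084e+01
 -1.01945190e-03  8.99982606e+01] [ 0.13381204 -0.53340598  0.2481084 ] [[-0.    0.24 -0.97]
 [ 0.   -0.97 -0.24]
 [-1.   -0.    0.  ]] 0.35
```

Request:
jog_arm(deltas=[{"x": 20,"y": 10,"z": 0,"twist": 8,"fingers": 1},{"x": 40,"y": 20,"z": 0,"twist": 8,"fingers": 1}])

```text
time: 0.55
ee_pos: [0.1739, -0.5133, 0.248]
tcp_rot: [-91.2, 90.0, 111.1]
wrist_force: [0.8, -0.8, 0.9]
opening: 0.0858
```

```bash
python3 -c "
from h import *
o=bot.get_obs();print(o['q'],o['ee_pos'],toolR(o).round(2),o['time'])"
```

```text
[-7.12832918e+01  3.88949414e+00  8.88371111e+00  9.50265591e+01
 -1.35172852e-03  8.64396757e+01] [ 0.17390033 -0.51329319  0.24795964] [[-0.    0.38 -0.93]
 [ 0.   -0.93 -0.38]
 [-1.   -0.   -0.  ]] 0.55
```

Request:
jog_arm(deltas=[{"x": 26,"y": 17,"z": 0,"twist": 8.5,"fingers": 1},{"x": 52,"y": 34,"z": 0,"twist": 17,"fingers": 1},{"x": 78,"y": 51,"z": 0,"twist": 25.5,"fingers": 1},{"x": 104,"y": 68,"z": 0,"twist": 34,"fingers": 1},{"x": 130,"y": 85,"z": 0,"twist": 42.5,"fingers": 1},{"x": 156,"y": 102,"z": 0,"twist": 51,"fingers": 1},{"x": 182,"y": 119,"z": 0,"twist": 59.5,"fingers": 1},{"x": 208,"y": 136,"z": 0,"twist": 68,"fingers": 1},{"x": 234,"y": 153,"z": 0,"twist": 76.5,"fingers": 1},{"x": 256,"y": 173,"z": 0,"twist": 85,"fingers": 1}])

```text
time: 1.55
ee_pos: [0.431, -0.3396, 0.2478]
tcp_rot: [-95.7, 90.0, -168.1]
wrist_force: [-0.7, 0.3, -0.1]
opening: 0.0856
```

Request:
jog_arm(deltas=[{"x": 13,"y": 34,"z": 0,"twist": 8.5,"fingers": 1},{"x": 26,"y": 68,"z": 0,"twist": 17,"fingers": 1},{"x": 39,"y": 102,"z": 0,"twist": 25.5,"fingers": 1},{"x": 52,"y": 136,"z": 0,"twist": 34,"fingers": 1},{"x": 65,"y": 170,"z": 0,"twist": 42.5,"fingers": 1},{"x": 78,"y": 204,"z": 0,"twist": 51,"fingers": 1},{"x": 91,"y": 238,"z": 0,"twist": 59.5,"fingers": 1},{"x": 100,"y": 272,"z": 0,"twist": 68,"fingers": 1},{"x": 105,"y": 306,"z": 0,"twist": 76.5,"fingers": 1},{"x": 110,"y": 340,"z": 0,"twist": 85,"fingers": 1}])

```text
time: 2.55
ee_pos: [0.5412, 0.0019, 0.2477]
tcp_rot: [-101.4, 90.0, -88.4]
wrist_force: [0.7, -0.1, -0.8]
opening: 0.0851
```

```bash
python3 -c "
from h import *
o=bot.get_obs();R=toolR(o);print(o['q'].round(1),o['ee_pos'],R.round(2),o['time'],np.degrees(np.arctan2(R[1,2],R[0,2])))"
```

```text
[  0.2   3.7   8.7  95.   -0.  -12.8] [0.54115901 0.00192625 0.24769738] [[ 0.   -0.22  0.97]
 [-0.    0.97  0.22]
 [-1.   -0.   -0.  ]] 2.55 12.986058445964364
```

Request:
jog_arm(deltas=[{"x": 1,"y": 29,"z": 0,"twist": 8.5,"fingers": 1},{"x": 2,"y": 58,"z": 0,"twist": 17,"fingers": 1},{"x": 3,"y": 87,"z": 0,"twist": 25.5,"fingers": 1},{"x": 4,"y": 116,"z": 0,"twist": 34,"fingers": 1},{"x": 5,"y": 145,"z": 0,"twist": 42.5,"fingers": 1},{"x": 6,"y": 174,"z": 0,"twist": 51,"fingers": 1},{"x": 8,"y": 205,"z": 0,"twist": 59.5,"fingers": 1},{"x": 10,"y": 235,"z": 0,"twist": 67.4,"fingers": 1},{"x": 11,"y": 262,"z": 0,"twist": 67.4,"fingers": 1},{"x": 11,"y": 262,"z": -20,"twist": 67.4,"fingers": 1}])

```text
time: 3.55
ee_pos: [0.5527, 0.2672, 0.2292]
tcp_rot: [-52.1, 89.8, 28.5]
wrist_force: [1.0, -0.2, -0.3]
opening: 0.0856
```

```bash
python3 -c "
from h import *
o=bot.get_obs();R=toolR(o);print(o['q'].round(1),o['ee_pos'],o['time'],np.degrees(np.arctan2(R[1,2],R[0,2])))
w=viewer.camera('wrist');s=viewer.camera('top')
cv2.imwrite('pics/w2.png',np.vstack([w['image'],]) [:,:,::-1]);cv2.imwrite('pics/t2.png',s['image'][:,:,::-1])"
```

```text
[ 25.8  13.4  17.5  93.8   0.  -54.8] [0.55266609 0.2671862  0.22922475] 3.55 80.56283359990222
```

View pics/w2.png

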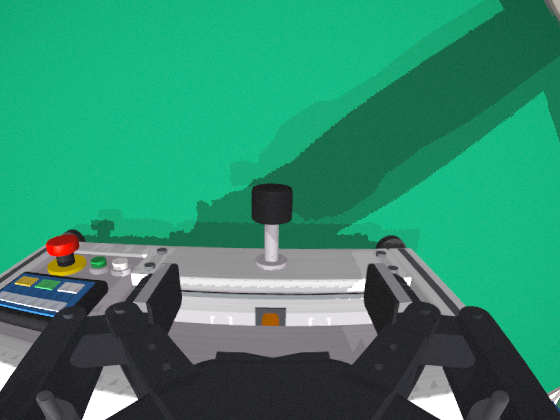

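The wrist view shows the knob centred at about pixel (272,203), and it lies midway between the jaws. I'll check the position along the pull axis.

```bash
cat >> h.py <<'E'
def wray(c,o,u,v):
    d=np.array([u-c['cx'],v-c['cy']]);r=np.hypot(*d);th=r/foc(c)
    q=np.array([*(d/max(r,1e-9)*np.sin(th)),np.cos(th)])
    T=np.array(c['tool_from_camera']);R=toolR(o)
    return R@T[:3,3]+o['ee_pos'],R@T[:3,:3]@q
def watz(c,o,u,v,z):
    p,d=wray(c,o,u,v);return p+d*(z-p[2])/d[2]
E
python3 -c "
from h import *
o=bot.get_obs();w=viewer.camera('wrist')
# top face edges of knob: front top edge row~186, back edge ~ 222 ; z of cylinder top .113
for p in((272,203),): print(watz(w,o,*p,.096))
for p in((252,203),(292,203)): print(watz(w,o,*p,.096))
for p in((272,191),(272,223)):print(watz(w,o,*p,.113),watz(w,o,*p,.096))
"
```

```text
[0.55059367 0.25970696 0.096     ]
[0.56656216 0.25700428 0.096     ]
[0.53462022 0.26238997 0.096     ]
[0.54835415 0.24632715 0.113     ] [0.54894565 0.24991977 0.096     ]
[0.55252338 0.27108457 0.113     ] [0.55341267 0.27644547 0.096     ]
```

Request:
jog_arm(deltas=[{"x": -1,"y": -4,"z": -35,"twist": 0,"fingers": 1},{"x": -1,"y": -4,"z": -70,"twist": 0,"fingers": 1},{"x": -1,"y": -4,"z": -105,"twist": 0,"fingers": 1},{"x": -1,"y": -4,"z": -125,"twist": 0,"fingers": 1},{"x": -1,"y": -4,"z": -135,"twist": 0,"fingers": 1},{"x": -1,"y": -4,"z": -135,"twist": 0,"fingers": 1}], grip_force=60)

```text
time: 4.3
ee_pos: [0.5504, 0.2592, 0.0912]
tcp_rot: [134.3, 89.8, -145.3]
wrist_force: [-0.2, 0.3, 0.1]
opening: 0.0856
```

Request:
jog_arm(deltas=[{"x": 0,"y": 0,"z": 0,"twist": 0,"fingers": 0},{"x": 0,"y": 0,"z": 0,"twist": 0,"fingers": 0},{"x": 0,"y": 0,"z": 0,"twist": 0,"fingers": 0},{"x": 0,"y": 0,"z": 0,"twist": 0,"fingers": 0},{"x": 0,"y": 0,"z": 0,"twist": 0,"fingers": 0},{"x": 0,"y": 0,"z": 0,"twist": 0,"fingers": 0}], grip_force=60)

```text
time: 4.9
ee_pos: [0.5523, 0.2592, 0.0929]
tcp_rot: [-116.3, 89.9, -35.9]
wrist_force: [6.7, -2.4, 3.5]
opening: 0.0325
```

```bash
python3 -c "
from h import *
o=bot.get_obs();R=toolR(o);print(o['q'].round(1),o['ee_pos'],o['time'],o['opening'],o['wrist_force'],np.degrees(np.arctan2(R[1,2],R[0,2])))
w=viewer.camera('wrist')
cv2.imwrite('pics/w3.png',w['image'][:,:,::-1])"
```

```text
[ 25.2  12.9   1.8  78.8  -0.1 -55.1] [0.5523471  0.25919993 0.09287255] 4.9 0.03245229088696185 [ 6.70187934 -2.40964647  3.48815729] 80.32660063607217
```

View pics/w3.png

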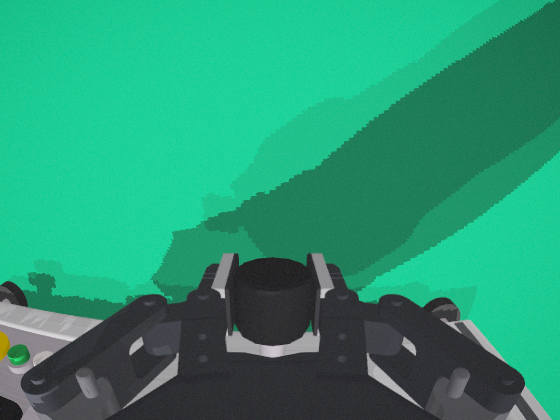

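Request:
jog_arm(deltas=[{"x": -1.7,"y": -9.9,"z": 0,"twist": 0,"fingers": 0},{"x": -4.5,"y": -26.6,"z": 0,"twist": 0,"fingers": 0},{"x": -7.5,"y": -44.4,"z": 0,"twist": 0,"fingers": 0},{"x": -10.6,"y": -62.1,"z": 0,"twist": 0,"fingers": 0},{"x": -13.6,"y": -79.9,"z": 0,"twist": 0,"fingers": 0},{"x": -16.6,"y": -97.6,"z": 0,"twist": 0,"fingers": 0},{"x": -19.6,"y": -115.4,"z": 0,"twist": 0,"fingers": 0},{"x": -22.6,"y": -133.1,"z": 0,"twist": 0,"fingers": 0},{"x": -25.6,"y": -150.8,"z": 0,"twist": 0,"fingers": 0},{"x": -28.5,"y": -167.6,"z": 0,"twist": 0,"fingers": 0}])

```text
time: 5.95
ee_pos: [0.5225, 0.0923, 0.0929]
tcp_rot: [26.4, 89.9, 106.8]
wrist_force: [-6.9, 9.0, 0.4]
opening: 0.0322
```

```bash
python3 -c "
from h import *
o=bot.get_obs();R=toolR(o);print(o['q'].round(1),o['ee_pos'],o['time'],o['opening'],o['wrist_force'],np.degrees(np.arctan2(R[1,2],R[0,2])))
w=viewer.camera('wrist')
cv2.imwrite('pics/w4.png',w['image'][:,:,::-1])
t=viewer.camera('top');crop(t,140,90,340,290,3,'pics/t4.png')"
```

```text
[ 10.    2.2 -10.1  77.8   0.1 -70.4] [0.52249255 0.09230678 0.09285808] 5.95 0.03219600096023811 [-6.89534483  9.00962001  0.36240055] 80.39095888093397
```

View pics/t4.png

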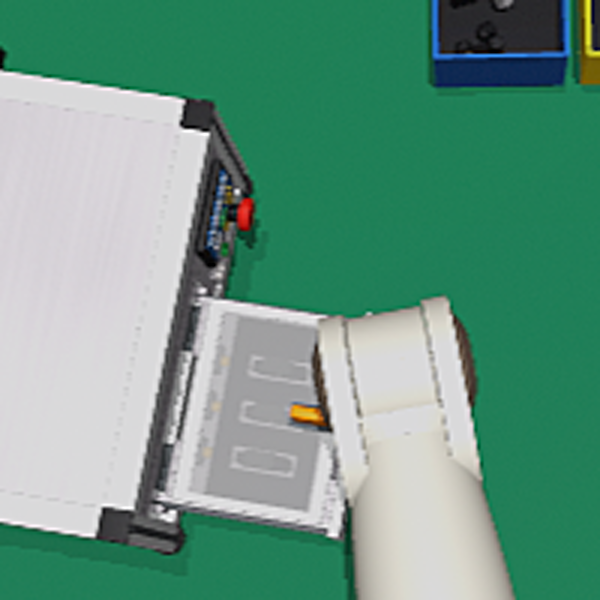

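Request:
jog_arm(deltas=[{"x": -1.2,"y": -6.9,"z": 0,"twist": 0,"fingers": 0},{"x": -2.3,"y": -13.8,"z": 0,"twist": 0,"fingers": 0},{"x": -3.5,"y": -20.7,"z": 0,"twist": 0,"fingers": 0},{"x": -4.4,"y": -25.6,"z": 0,"twist": 0,"fingers": 0},{"x": -4.9,"y": -28.6,"z": 0,"twist": 0,"fingers": 0},{"x": -5.4,"y": -31.5,"z": 0,"twist": 0,"fingers": 0},{"x": -5.4,"y": -31.5,"z": 0,"twist": 0,"fingers": 0}])

```text
time: 6.75
ee_pos: [0.5171, 0.0622, 0.0929]
tcp_rot: [12.8, 89.7, 93.2]
wrist_force: [1.9, 23.3, -6.0]
opening: 0.0325
```

Request:
jog_arm(deltas=[{"x": -0.3,"y": -2,"z": 0,"twist": 0,"fingers": 0},{"x": -0.5,"y": -3,"z": 0,"twist": 0,"fingers": 0},{"x": -0.5,"y": -3,"z": 0,"twist": 0,"fingers": 0}])

```text
time: 7.05
ee_pos: [0.5171, 0.0622, 0.0929]
tcp_rot: [6.7, 89.3, 87.3]
wrist_force: [3.0, 18.9, -6.8]
opening: 0.0322
```

Request:
jog_arm(deltas=[{"x": 0,"y": 0,"z": 0,"twist": 0,"fingers": 1},{"x": 0,"y": 0,"z": 0,"twist": 0,"fingers": 1},{"x": 0,"y": 0,"z": 0,"twist": 0,"fingers": 1},{"x": 0,"y": 0,"z": 0,"twist": 0,"fingers": 1},{"x": 0,"y": 0,"z": 0,"twist": 0,"fingers": 1},{"x": 0,"y": 0,"z": 30,"twist": 0,"fingers": 1},{"x": 0,"y": 0,"z": 70,"twist": 0,"fingers": 1},{"x": 0,"y": 0,"z": 115,"twist": 0,"fingers": 1},{"x": 0,"y": 0,"z": 135,"twist": 0,"fingers": 1},{"x": 0,"y": 0,"z": 135,"twist": 0,"fingers": 1}])

```text
time: 8.05
ee_pos: [0.5182, 0.0622, 0.2315]
tcp_rot: [-15.3, 89.2, 65.2]
wrist_force: [0.5, -0.0, -0.7]
opening: 0.0853
```

```bash
python3 -c "
from h import *
o=bot.get_obs();R=toolR(o);print(o['q'].round(1),o['ee_pos'],o['time'],o['opening'],o['wrist_force'],np.degrees(np.arctan2(R[1,2],R[0,2])))
w=viewer.camera('wrist')
cv2.imwrite('pics/w5.png',w['image'][:,:,::-1])
t=viewer.camera('top');crop(t,140,90,340,290,3,'pics/t5.png')
s=viewer.camera('scene');crop(s,120,90,320,290,3,'pics/s5.png')"
```

```text
[  6.5   0.4   3.4  92.6   0.7 -74. ] [0.51819133 0.06219945 0.2315123 ] 8.05 0.08526757953169052 [ 0.49692584 -0.04158033 -0.7337511 ] 80.50809870479483
```

View pics/t5.png

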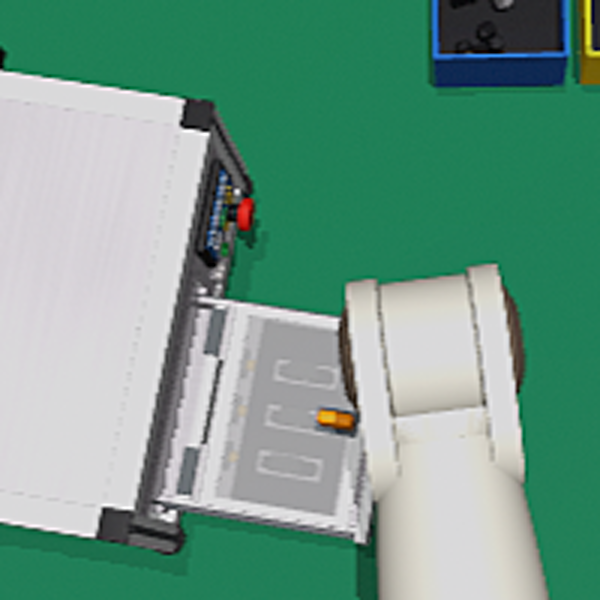

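View pics/w5.png

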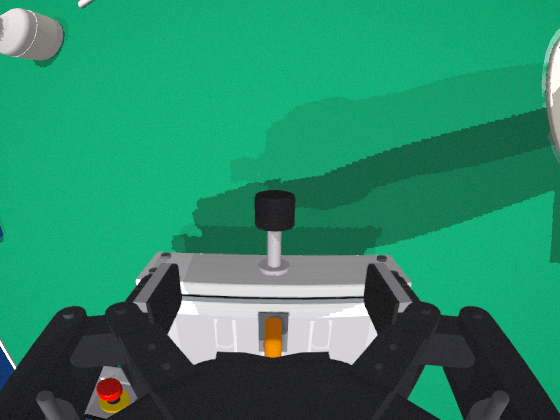

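View pics/s5.png

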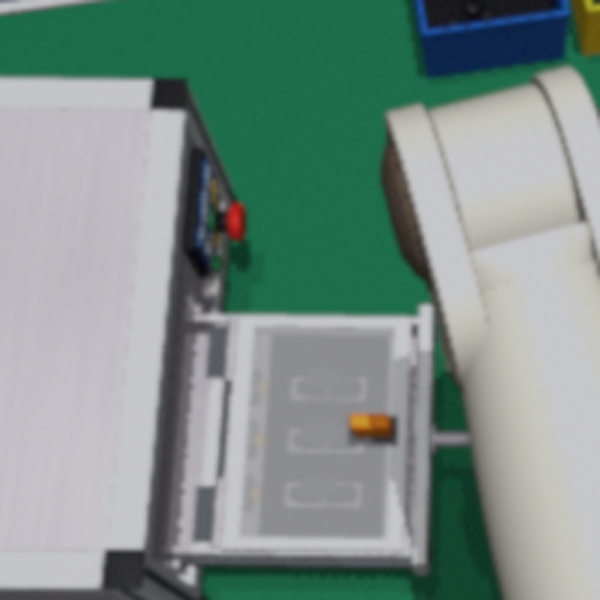

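```bash
python3 -c "
from h import *
o=bot.get_obs();w=viewer.camera('wrist');s=viewer.camera('scene');t=viewer.camera('top')
K=watz(w,o,275,210,.096);print('knob',K)
ex=np.array([.1676,.9859,0]);
Gp=np.array([.552,.2635,0])-.2*ex+.104*ex;print('grip pred',Gp,'knob pred',Gp-.104*ex)
for p in((350,414),(350,436),(392,414),(392,438),(371,425)):print('s',p,atz(s,120+p[0]/3,90+p[1]/3,.15))
print('t',atz(t,140+336/3,90+418/3,.15))
for u,v in((265,319),(281,319),(273,319)): print('w',watz(w,o,u,v,.159))
"
```

```text
knob [0.51492367 0.06594889 0.096     ]
grip pred [0.5359104 0.1688536 0.       ] knob pred [0.51848 0.06632 0.     ]
s (350, 414) [0.54546268 0.18590277 0.15      ]
s (350, 436) [0.52584581 0.18850104 0.15      ]
s (392, 414) [0.53944988 0.14975262 0.15      ]
s (392, 438) [0.51809181 0.15278952 0.15      ]
s (371, 425) [0.53262996 0.16917776 0.15      ]
t [0.53671484 0.16931555 0.15      ]
w [0.53271674 0.12655577 0.159     ]
w [0.52143752 0.12846507 0.159     ]
w [0.52707469 0.12749179 0.159     ]
```

Request:
jog_arm(deltas=[{"x": 5,"y": 30,"z": 0,"twist": 0,"fingers": 1},{"x": 10,"y": 65,"z": 0,"twist": 0,"fingers": 1},{"x": 15,"y": 95,"z": 0,"twist": 0,"fingers": 1},{"x": 17,"y": 107,"z": 0,"twist": 0,"fingers": 1},{"x": 17,"y": 107,"z": 0,"twist": 0,"fingers": 1},{"x": 17,"y": 107,"z": -30,"twist": 0,"fingers": 1},{"x": 17,"y": 107,"z": -40,"twist": 0,"fingers": 1},{"x": 17,"y": 107,"z": -40,"twist": 0,"fingers": 1}])

```text
time: 9.15
ee_pos: [0.5326, 0.1679, 0.1848]
tcp_rot: [32.9, 89.3, 113.3]
wrist_force: [0.3, -0.2, -0.7]
opening: 0.0855
```

```bash
python3 -c "
from h import *
o=bot.get_obs();R=toolR(o);print(o['q'].round(1),o['ee_pos'],o['time'],o['opening'],R.round(3),np.degrees(np.arctan2(R[1,2],R[0,2])))
w=viewer.camera('wrist')
cv2.imwrite('pics/w6.png',w['image'][:,:,::-1])
t=viewer.camera('top');crop(t,140,90,340,290,3,'pics/t6.png')"
```

```text
[ 17.2   5.4   3.5  88.2   0.7 -63.3] [0.53261162 0.16789625 0.18478215] 9.15 0.08553556691657967 [[-0.005 -0.986  0.166]
 [ 0.011  0.166  0.986]
 [-1.     0.007  0.01 ]] 80.4569045450999
```

View pics/w6.png

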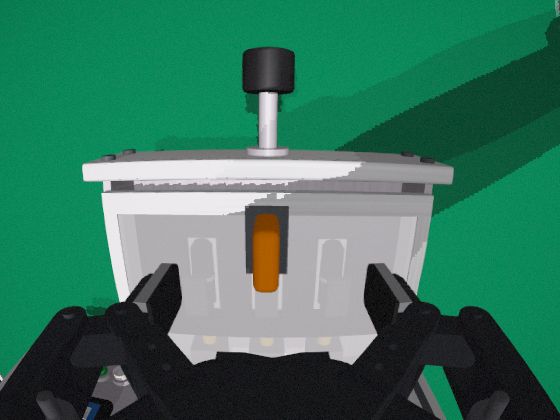

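```bash
python3 -c "
from h import *
o=bot.get_obs();w=viewer.camera('wrist')
for v,z in((217,.123),(226,.159),(290,.159),(258,.159)): print(v,z,watz(w,o,266,v,z))
print(watz(w,o,268,75,.1))
"
```

```text
217 0.123 [0.53520454 0.15643351 0.123     ]
226 0.159 [0.53350037 0.14998534 0.159     ]
290 0.159 [0.53985023 0.18614232 0.159     ]
258 0.159 [0.53652065 0.16724418 0.159     ]
[0.51953808 0.07021579 0.1       ]
```

```bash
python3 -c "
import cv2
a=cv2.imread('pics/w6.png')[190:310,200:340];cv2.imwrite('pics/w6c.png',cv2.resize(a,None,fx=5,fy=5))"
```

```text
(no output)
```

View pics/w6c.png

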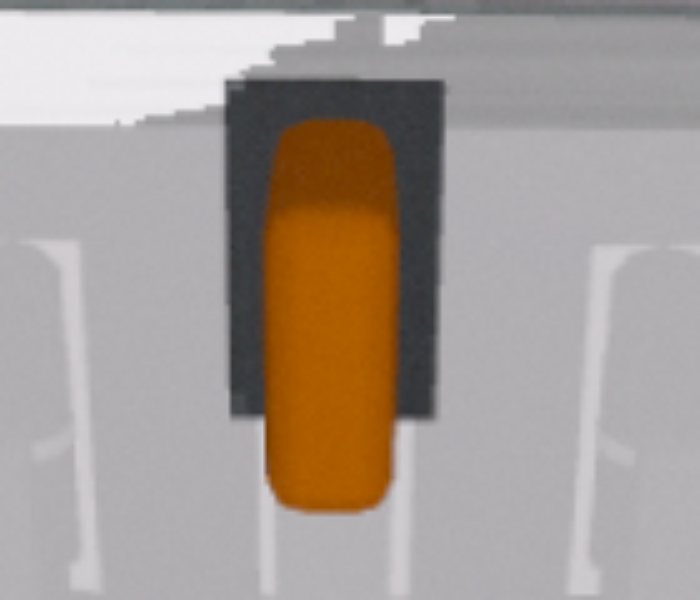

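Request:
jog_arm(deltas=[{"x": 3,"y": 2,"z": -15,"twist": 0,"fingers": 1},{"x": 3,"y": 2,"z": -30,"twist": 0,"fingers": 1},{"x": 3,"y": 2,"z": -38,"twist": 0,"fingers": 1},{"x": 3,"y": 2,"z": -38,"twist": 0,"fingers": 1}], grip_force=25)

```text
time: 9.7
ee_pos: [0.5359, 0.1704, 0.1475]
tcp_rot: [26.2, 89.3, 106.7]
wrist_force: [-0.8, -0.1, 0.1]
opening: 0.0856
```

Request:
jog_arm(deltas=[{"x": 0,"y": 0,"z": 0,"twist": 0,"fingers": 0},{"x": 0,"y": 0,"z": 0,"twist": 0,"fingers": 0},{"x": 0,"y": 0,"z": 0,"twist": 0,"fingers": 0},{"x": 0,"y": 0,"z": 0,"twist": 0,"fingers": 0},{"x": 0,"y": 0,"z": 0,"twist": 0,"fingers": 0},{"x": 0,"y": 0,"z": 0,"twist": 0,"fingers": 0},{"x": 0,"y": 0,"z": 0,"twist": 0,"fingers": 0},{"x": 0,"y": 0,"z": 0,"twist": 0,"fingers": 0}], grip_force=25)

```text
time: 10.5
ee_pos: [0.5364, 0.1704, 0.1479]
tcp_rot: [20.3, 89.3, 100.8]
wrist_force: [1.9, 0.3, 2.9]
opening: 0.0136
```

```bash
python3 -c "
from h import *
o=bot.get_obs();R=toolR(o);print(o['q'].round(1),o['ee_pos'],o['time'],o['opening'],o['wrist_force'],R.round(3))
w=viewer.camera('wrist')
cv2.imwrite('pics/w7.png',w['image'][:,:,::-1])
# arc plan
ex=np.array([.1676,.9859,0])
for r,h in ((.132,None),):
  z0=o['ee_pos'][2]+.002-.120; print('h',z0)
  for th in range(6,67,6):
    a=np.radians(th);dx=(-r*np.cos(a)+z0*np.sin(a))+r;dz=r*np.sin(a)+z0*np.cos(a)-z0
    print(th,(ex*dx*1000).round(1)[:2],round(dz*1000,1))
"
```

```text
[ 17.3   5.8  -0.1  84.    0.7 -63.2] [0.53637718 0.17039314 0.1479095 ] 10.5 0.013577583875436786 [1.90892889 0.26716033 2.86034089] [[-0.002 -0.986  0.166]
 [ 0.012  0.166  0.986]
 [-1.     0.004  0.011]]
h 0.02990950076132734
6 [0.6 3.8] 13.6
12 [1.5 9. ] 26.8
18 [ 2.6 15.5] 39.3
24 [ 4.  23.2] 51.1
30 [ 5.5 32.2] 62.0
36 [ 7.2 42.2] 71.9
42 [ 9.  53.2] 80.6
48 [11. 65.] 88.2
54 [13.2 77.5] 94.5
60 [15.4 90.6] 99.4
66 [ 17.7 104.1] 102.8
```

View pics/w7.png

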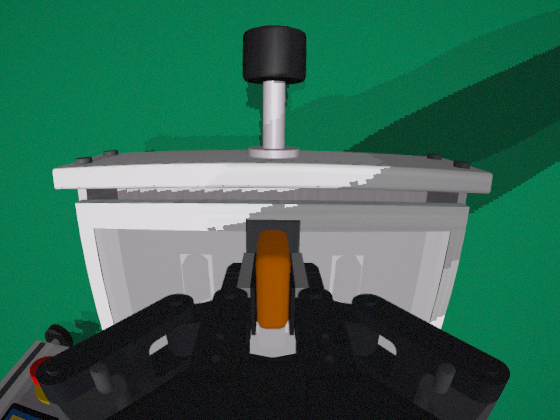

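Request:
jog_arm(deltas=[{"x": 0.2,"y": 1.2,"z": 6.9,"twist": 0,"fingers": 0},{"x": 0.5,"y": 3,"z": 13.6,"twist": 0,"fingers": 0},{"x": 0.9,"y": 5.4,"z": 20.3,"twist": 0,"fingers": 0},{"x": 1.4,"y": 8.2,"z": 26.8,"twist": 0,"fingers": 0},{"x": 1.9,"y": 11.3,"z": 33.1,"twist": 0,"fingers": 0},{"x": 2.5,"y": 14.7,"z": 39.3,"twist": 0,"fingers": 0},{"x": 3.2,"y": 18.4,"z": 45.3,"twist": 0,"fingers": 0},{"x": 3.9,"y": 22.4,"z": 51.1,"twist": 0,"fingers": 0},{"x": 4.6,"y": 26.8,"z": 56.7,"twist": 0,"fingers": 0},{"x": 5.4,"y": 31.4,"z": 62,"twist": 0,"fingers": 0}])

```text
time: 11.55
ee_pos: [0.5419, 0.2018, 0.21]
tcp_rot: [21.5, 89.3, 102.0]
wrist_force: [6.0, -1.5, -5.5]
opening: 0.0136
```

```bash
python3 -c "
from h import *
o=bot.get_obs();R=toolR(o);print(o['q'].round(1),o['ee_pos'],o['time'],o['opening'],o['wrist_force'],o['torque'])
w=viewer.camera('wrist')
cv2.imwrite('pics/w8.png',w['image'][:,:,::-1])
t=viewer.camera('scene');crop(t,120,90,320,290,3,'pics/s8.png')"
```

```text
[ 20.1   8.2   9.3  91.1   0.6 -60.3] [0.54194004 0.20179009 0.21001208] 11.55 0.01364426907303541 [ 5.9504713  -1.45110468 -5.46065569] [-0.55762798 -1.22969863 -0.3781389 ]
```

View pics/w8.png

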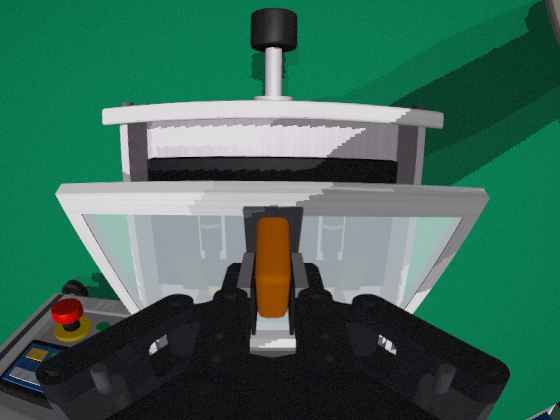

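View pics/s8.png

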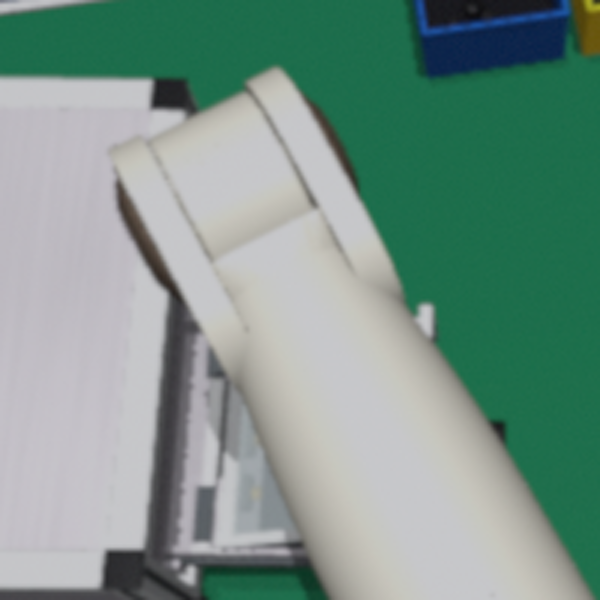

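Request:
jog_arm(deltas=[{"x": 0.8,"y": 4.9,"z": 5.1,"twist": 0,"fingers": 0},{"x": 1.7,"y": 10,"z": 9.9,"twist": 0,"fingers": 0},{"x": 2.6,"y": 15.4,"z": 14.4,"twist": 0,"fingers": 0},{"x": 3.5,"y": 21,"z": 18.6,"twist": 0,"fingers": 0},{"x": 4.5,"y": 26.8,"z": 22.6,"twist": 0,"fingers": 0},{"x": 5.5,"y": 32.8,"z": 26.2,"twist": 0,"fingers": 0}])

```text
time: 12.25
ee_pos: [0.5478, 0.2346, 0.2365]
tcp_rot: [18.4, 89.4, 98.9]
wrist_force: [6.9, -2.9, -4.7]
opening: 0.0136
```

Request:
jog_arm(deltas=[{"x": 1.1,"y": 6.2,"z": 3.3,"twist": 0,"fingers": 0},{"x": 2.2,"y": 12.5,"z": 6.3,"twist": 0,"fingers": 0},{"x": 3.3,"y": 19,"z": 8.9,"twist": 0,"fingers": 0},{"x": 4.4,"y": 25.6,"z": 11.2,"twist": 0,"fingers": 0},{"x": 4.4,"y": 25.6,"z": 11.2,"twist": 0,"fingers": 0}])

```text
time: 12.75
ee_pos: [0.5525, 0.2604, 0.2479]
tcp_rot: [16.9, 89.4, 97.3]
wrist_force: [3.7, -2.4, -2.0]
opening: 0.0138
```

```bash
python3 -c "
from h import *
o=bot.get_obs();R=toolR(o);print(o['q'].round(1),o['ee_pos'],o['time'],o['opening'],o['wrist_force'],o['torque'])
w=viewer.camera('wrist')
cv2.imwrite('pics/w9.png',w['image'][:,:,::-1])
t=viewer.camera('scene');crop(t,120,90,320,290,3,'pics/s9.png')
t=viewer.camera('top');crop(t,140,90,340,290,3,'pics/t9.png')"
```

```text
[ 25.   13.4  19.6  96.    0.5 -55.5] [0.55245764 0.26044552 0.24785486] 12.75 0.013761382940360587 [ 3.70655166 -2.4010884  -1.98766574] [-0.71076188 -1.16410345 -0.27530791]
```

View pics/w9.png

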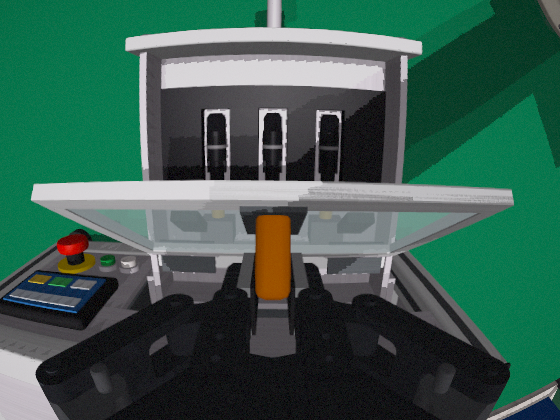

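View pics/t9.png

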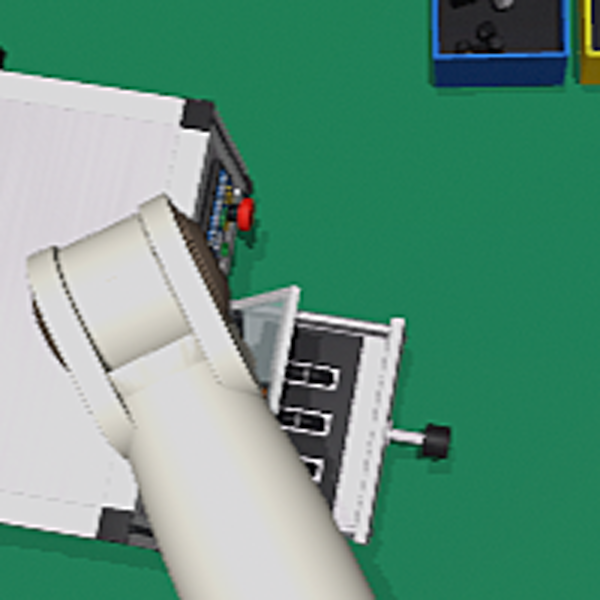

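View pics/s9.png

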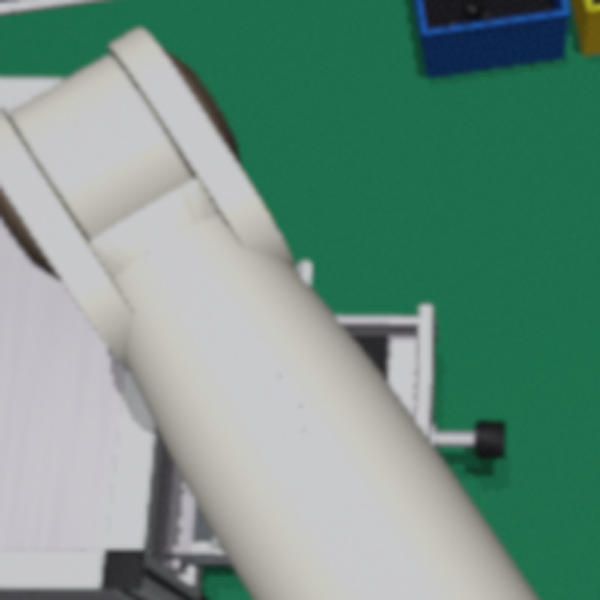

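```bash
python3 -c "
from h import *
s=viewer.camera('scene');t=viewer.camera('top')
def tri(a,b):
    o1,d1=ray(s,120+a[0]/3,90+a[1]/3);o2,d2=ray(t,140+b[0]/3,90+b[1]/3)
    x=np.linalg.lstsq(np.c_[d1,-d2],o2-o1,rcond=None)[0];p,q=o1+d1*x[0],o2+d2*x[1];print(p,q);return (p+q)/2
ex=np.array([.1676,.9859,0]);ey=np.array([-.9859,.1676,0])
K=tri((490,440),(437,441));print(atz(s,120+490/3,90+440/3,.096),atz(t,140+437/3,90+441/3,.096))
K0=np.array([.552,.2635,.096])-.2*ex;print('K0',K0)
H=K0+.236*ex;H[2]=.12
C=tri((306,263),(296,288));r=C-H;print('C',C,r@ex,r@ey,r[2],np.degrees(np.arctan2(r[2],-(r@ex))))
for th in(55,60,65):
    a=np.radians(th)
    for n,lx,lz in(('top',-.162,.003),('bot',-.162,-.003)):
        P=H+ex*(lx*np.cos(a)+lz*np.sin(a))-ey*.107+[0,0,-lx*np.sin(a)+lz*np.cos(a)]
        print(th,n,(proj(s,P)-[120,90])*3,(proj(t,P)-[140,90])*3)
o=bot.get_obs();g=o['ee_pos']+[0,0,.002]-H;print('g',g@ex,g@ey,g[2],np.degrees(np.arctan2(g[2],-(g@ex)))-np.degrees(np.arctan2(.0299,.132)),np.hypot(g@ex,g[2]),np.hypot(.0299,.132))
"
```

```text
[0.51868814 0.06671128 0.08493936] [0.51908838 0.06764992 0.08500408]
[0.51591403 0.06713147 0.096     ] [0.51781362 0.06743526 0.096     ]
K0 [0.51848 0.06632 0.096  ]
[0.64998369 0.19835986 0.25211258] [0.65000314 0.19845028 0.25212792]
C [0.64999342 0.19840507 0.25212025] -0.08375658190247012 -0.10752162072804047 0.13212024765441965 57.627670647604596
55 top [313.70272069 262.57166316] [302.53204827 289.02120392]
55 bot [320.17661715 264.13072007] [307.95465541 290.5606409 ]
60 top [297.83585319 259.19432846] [289.25762969 285.46373372]
60 bot [304.66816234 260.57492229] [294.97103717 286.9598522 ]
65 top [281.23166431 256.26731668] [275.38679832 282.03470259]
65 bot [288.35785587 257.45188351] [281.33761388 283.47181737]
g -0.039188552882136664 -0.0009575040753286359 0.1297652024832566 60.43291631016739 0.13555349664437508 0.13534404309019293
```

```bash
python3 -c "
import cv2,numpy as np
def cmp(a,b,x0,y0,x1,y1):
    A=cv2.imread(a,0).astype(np.float32);B=cv2.imread(b,0)[y0:y1,x0:x1].astype(np.float32)
    m=8;r=cv2.matchTemplate(A[y0-m:y1+m,x0-m:x1+m],B,cv2.TM_CCOEFF_NORMED);_,v,_,l=cv2.minMaxLoc(r);print(l[0]-m,l[1]-m,v)
cmp('pics/s5.png','pics/s9.png',405,298,440,345)
cmp('pics/t5.png','pics/t9.png',340,490,362,550)
a=cv2.imread('pics/s5.png')[290:440,380:480];b=cv2.imread('pics/s9.png')[290:440,380:480]
cv2.imwrite('pics/cmp.png',cv2.resize(np.hstack([a,b]),None,fx=3.5,fy=3.5))"
```

```text
0 0 0.8974541425704956
-1 0 0.8655169606208801
```

View pics/cmp.png

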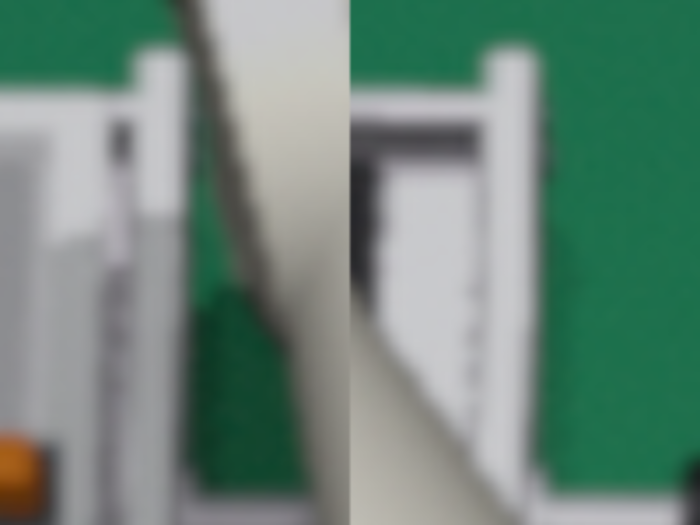

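Request:
jog_arm(deltas=[{"x": 0,"y": 0,"z": 0,"twist": 0,"fingers": 0},{"x": 0,"y": 0,"z": 0,"twist": 0,"fingers": 0},{"x": 0,"y": 0,"z": 0,"twist": 0,"fingers": 0},{"x": 0,"y": 0,"z": 0,"twist": 0,"fingers": 0},{"x": 0,"y": 0,"z": 0,"twist": 0,"fingers": 0}])

```text
time: 13.5
ee_pos: [0.5524, 0.2602, 0.2478]
tcp_rot: [16.5, 89.4, 96.9]
wrist_force: [3.9, -1.2, -3.6]
opening: 0.0137
```

```bash
python3 -c "
from h import *
from workcell import ticket
t=viewer.camera('top');cv2.imwrite('pics/t10.png',t['image'][:,:,::-1])
a=cv2.imread('pics/t0.png') if 0 else cv2.imread('pics/top0.png');b=t['image'][:,:,::-1]
d=cv2.absdiff(a,np.ascontiguousarray(b))[70:310,270:470].max(2);print('diff px in item area',(d>60).sum())
print(ticket.job_done())"
```

```text
diff px in item area 260
the job is handed in; nothing more can be done
None
```

```bash
python3 -c "
import cv2,numpy as np
a=cv2.imread('pics/top0.png');b=cv2.imread('pics/t10.png')
d=cv2.absdiff(a,b)[70:310,270:470].max(2)>60
ys,xs=np.nonzero(d);print(xs.min()+270,xs.max()+270,ys.min()+70,ys.max()+70);print((xs+270>320).sum())"
```

```text
270 289 196 309
0
```

The drawer is pulled out to its stop, and the gripper is holding its clear cover open at about 60 degrees. I handed the job in at about 13.6 s of the 54 s allowed.

- **Drawer:** it moved 199.8 mm. A further 3 mm of commanded pull did not move it, and the wrist force stayed at about 20 N. After lifting the cover, the drawer's front edge sat where it did before the lift, to within about 1 mm. In the same check the knob read about 1 mm short of its expected position, which is within the camera error.
- **Cover angle:** the gripper position gives 60.4 degrees. The camera fix on the cover's corner gives about 58 to 59 degrees, slightly lower but still about 60. The hold was steady, with about 5 N at the wrist and the grip closed at 13.7 mm.
- **Connectors:** all three lie in their nests in the wrist picture.
- **Other items on the bench:** comparing the overhead pictures from the start and the end shows no change around them. The only differences in the compared area are at the drawer and arm.

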